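Put the stamping tools away at a jeweller's bench

TASK

Clear up after stamping: lay the two loose octagonal hand stamps flat in the tray that already holds one, side by side with it and with their tapered working ends pointing the same way as its own; stand the two loose round disc-cutter punches upright in the tray that already holds one; and set the flat steel bench block centred and square on its rubber pad. Do not knock or push about the stamp and the punch already in the trays.

Things in the scene. Friction and masses are not known exactly. Their poses are not given: they have to be found in the camera images.
- long_stamp: An octagonal steel hand stamp (a straight bar 15 mm across its flats) lying flat: dark shank, then a bright tapered working end. 115 mm long, the longer of the two loose ones on the bench top. Origin on the bar's axis at the shoulder where the taper begins (7.5 mm above what it lies on): +x points along the bar to the working tip 35 mm away, -x to the struck end 80 mm away. Balances at about x = -32 mm. About 145 g.
- short_stamp: An octagonal steel hand stamp (a straight bar 15 mm across its flats) lying flat: dark shank, then a bright tapered working end. 92 mm long, the shorter of the two loose ones on the bench top. Origin on the bar's axis at the shoulder where the taper begins (7.5 mm above what it lies on): +x points along the bar to the working tip 24 mm away, -x to the struck end 68 mm away. Balances at about x = -28 mm. About 118 g.
- wide_punch: Round disc-cutter punch, a plain bright steel cylinder 30 mm in diameter and 45 mm tall, standing upright on the bench top. Origin at the centre of its underside, z up its axis. About 250 g.
- slim_punch: Round disc-cutter punch, a plain bright steel cylinder 22 mm in diameter and 45 mm tall, standing upright on the bench top. Origin at the centre of its underside, z up its axis. About 134 g.
- bench_block: Flat square steel bench block (a small anvil slab), 50 x 50 x 19 mm high, lying on the bench top. Origin at the centre of its underside, x and y along its sides, z up. About 370 g.
- stamp_tray: Darker wooden tray fixed on the bench, open on top, with one stamp already in it. Outside 170 mm (its x) x 144 mm (its y) x 20 mm high; floor 4 mm thick, walls 5 mm. Origin at the centre of its underside. Stamps lie along the tray's y with their tapered ends to +y; the stored one lies about 55 mm to the -x side of the tray's centre, and the rest of the floor is free.
- punch_tray: Paler wooden tray fixed on the bench, open on top, with one punch already standing in it. Outside 170 mm (its x) x 140 mm (its y) x 20 mm high; floor 4 mm thick, walls 5 mm. Origin at the centre of its underside. The stored punch stands on the tray's x centre line about 55 mm to the -x side of its centre, and the rest of the floor is free.
- pad: Black square rubber pad fixed on the bench, 70 x 70 x 8 mm thick, the bench block's place. Origin at the centre of its underside, x and y along its sides; its top is 8 mm above the bench.
- stored_stamp: An octagonal steel hand stamp (a straight bar 15 mm across its flats) lying flat: dark shank, then a bright tapered working end. 100 mm long, already in the stamp tray; stays where it is. Origin on the axis at the shoulder where the taper begins: +x points to the working tip 30 mm away, -x to the struck end 70 mm away.
- stored_punch: Round punch 18 mm in diameter and 45 mm tall, already standing in the punch tray; stays where it is. Origin at the centre of its underside, z up its axis.
Things that resemble listed ones, but are neither listed nor needed, are in the scene too. What is shaped like the short_stamp but blue is not meant.

How it is judged:
At the end, for the whole second after the job is handed in: Stamps, stored one too, flat on the stamp tray floor (5 deg), within 20 deg of tray y, tips to its +y; punches, stored one too, upright (6 deg) on the punch tray floor; block flat on the pad, centred within 10 mm, sides within 14 deg of the pad's; all moved things at rest (x of long_stamp in the frame of stamp_tray between -0.078 and 0.078 m and y of long_stamp in the frame of stamp_tray between 0 and 0.055 m and z of long_stamp in the frame of stamp_tray between 0.006 and 0.017 m and angle between long_stamp's own x axis and vertical between 1.49 and 1.65 rad and angle between the x axis of each of long_stamp, short_stamp, stored_stamp and the y axis of stamp_tray, either way round below 0.35 rad and linear speed of each of long_stamp, short_stamp, wide_punch, slim_punch, bench_block below 0.02 m/s and x of short_stamp in the frame of stamp_tray between -0.078 and 0.078 m and y of short_stamp in the frame of stamp_tray between 0 and 0.055 m and z of short_stamp in the frame of stamp_tray between 0.006 and 0.017 m and angle between short_stamp's own x axis and vertical between 1.49 and 1.65 rad and x of wide_punch in the frame of punch_tray between -0.066 and 0.066 m and y of wide_punch in the frame of punch_tray between -0.051 and 0.051 m and z of each of wide_punch, slim_punch, stored_punch in the frame of punch_tray below 0.009 m and angle between each of wide_punch, slim_punch, bench_block, stored_punch's own z axis and vertical below 0.1 rad and x of slim_punch in the frame of punch_tray between -0.07 and 0.07 m and y of slim_punch in the frame of punch_tray between -0.055 and 0.055 m and horizontal distance between bench_block and pad below 0.01 m and z of bench_block in the frame of pad between 0.005 and 0.012 m and (angle between the x axis of bench_block and the x axis of pad, either way round below 0.25 rad or angle between the x axis of bench_block and the y axis of pad, either way round below 0.25 rad) and x of stored_stamp in the frame of stamp_tray between -0.078 and 0.078 m and y of stored_stamp in the frame of stamp_tray between 0 and 0.055 m and z of stored_stamp in the frame of stamp_tray between 0.006 and 0.017 m and angle between stored_stamp's own x axis and vertical between 1.49 and 1.65 rad and x of stored_punch in the frame of punch_tray between -0.072 and 0.072 m and y of stored_punch in the frame of punch_tray between -0.057 and 0.057 m); the robot touches nothing.
It fails at once if the stamp already in the tray is pushed more than 15 mm from its place (distance of stored_stamp from where it was at the start of the episode above 0.015 m).
It fails at once if the punch already in the tray is pushed more than 15 mm from its place or tipped (distance of stored_punch from where it was at the start of the episode above 0.015 m or angle between stored_punch's own z axis and vertical above 0.35 rad).
It also fails if it takes over 136 s, if anything falls off the work surface, if the arm or the gripper's body presses on something with over 40 N, if the wrist force passes 120 N, or if a joint passes its speed limit or range.

ROBOT

A 7-joint arm with a two-finger parallel gripper is mounted at the origin on the work surface. World frame = base frame: x ahead of the robot, y to its left, z up, the work surface at z = 0. Lengths are in m, angles in rad, forces in N, time in s.
With the tool pointing down it reaches from about 0.35 to 0.9 m from the base axis. Payload 8.1 kg.
Tool frame: the origin (TCP) lies on the front face of the gripper's body, between the roots of the fingers; the fingertips stand 66 mm ahead of it and the grasp point (between the pads) lies 47 mm ahead of it (tip_extent is the distance from the TCP to the fingertips, in m); z points along the fingers, x is the direction in which the jaws open and shut, and the axes are right-handed (so a half turn about z gives the same grasp; the last joint's range is limited). The gripper opens to 92 mm and grips with 3 to 60 N. Pads are 19 mm wide; open, the fingers measure 130 mm over their backs; the gripper's body (75 mm by 190 mm) begins 47 mm behind the grasp point.
Start: joints at [1.059, 0.434, 0.025, 1.573, -0.012, 1.134, -0.075], TCP at [0.248, -0.574, 0.292] pointing down, gripper open.
Joint ranges: [-2.62, 2.62], [-0.44, 2.09], [-1.27, 1.32], [0.08, 2.57], [-1.32, 4.46], [0.12, 2], [-2.74, 2.74]. Speed limits (rad/s): [2.22, 2.22, 3.01, 3.01, 3.14, 3.14, 3.14].

INTERFACE

Orientations are given as a unit quaternion [w, x, y, z].
In Python, from plant import get_state, camera, camera_params, job_done, tip_extent gives the robot as it stands.
- The arm moves only by the tool move_arm, never from a script. Its arguments are lists of equal length, an entry for each row: "dp": the shift along the world's x, y, z in m, a list of three; "rotation": the turn, a rotation vector about the world's x, y, z in degrees, a list of three; "gripper": the finger opening in m, from 0 to 0.0918. A call has 1 to 20 rows; each row shifts and turns the commanded pose from where the row before left it; what a row does not reach is not made up. A row lasts 1/10 s, in which the tool goes at most 50 mm and 8.59 degrees, less where a joint would pass 70% of its speed; a pose out of reach is approached as far as the arm can. A call with a gripper value outside its range is refused whole. The fingers move at their own pace and stop on an object; the grip force is fixed at half the most. Time passes only in rows, so rows that do not move let the fingers close. It gives the time, the measured TCP pose, the force and the opening at its end, in the units of the state.
- get_state(): the state, without advancing time (a new reading comes with each control period).
- camera(name): name is "scene" or "top"; returns the picture (400x640x3 uint8, red, green, blue); there is no depth.
- camera_params(name): a dict with "fx", "fy", "cx", "cy" (pixels), "world_from_camera" (4x4, takes a point from camera to world coordinates). Camera axes: x right, y up, looking along -z (the intrinsics and any distortion apply to the point x, -y, -z); pixel columns grow to the right and rows downward; lengths in m; the calibration is good to about 2 mm. A picture is of the moment at which its call begins. camera_params takes no time and is no camera call.
- job_done(): hands the job in, once; it reports no verdict.
The state is a dict: "clock": time; "joint_positions": joint angles; "qd": joint speeds; "joint_torque": joint torques, N m; "eef_pos": TCP position; "eef_rot": TCP orientation; "ft_force": force on the tool from outside, world axes, zero at the start; "torque": the same for the moment, N m; "grip_width": opening from 0.0 (shut) to 1.0 (fully open).
Only numpy, scipy, OpenCV 4.12 (cv2) and the standard library are available. Lean on these libraries where they do the work, as an engineer would, in place of code of your own. Each camera call takes 0.05 s, during which the arm holds its last target.

## Working session

There is one attempt and no reset: what is moved stays moved. The work goes in short steps, Python scripts to look and compute and a tool call to move; the robot and the scene stay as the last step left them, time stands still between calls to the robot, and variables do not carry over. Pictures are saved under pics/ and viewed, and the job is handed in when it is done.

Besides the shell and the picture viewer there is one more tool, called after "Emit:" in YAML: its name, and indented under it one key for each argument. move_arm: Moves the arm, as the interface text tells. Its arguments: {"type":"object","properties":{"dp":{"type":"array"},"rotation":{"type":"array"},"gripper":{"type":"array"}},"required":["dp","rotation","gripper"]}

```bash
mkdir -p pics; ls; python3 - <<'E'
from plant import *
import cv2,numpy as np
print(get_state())
for n in("scene","top"):
    p=camera_params(n);print(n,{k:(np.round(v,4).tolist() if hasattr(v,'__len__') else v) for k,v in p.items()})
    cv2.imwrite(f"pics/{n}0.png",camera(n)[:,:,::-1])
E
```

```text
pics
{'clock': 0.0, 'joint_positions': array([ 1.05940473,  0.43519483,  0.02498597,  1.57408889, -0.01159603,
        1.13400764, -0.07508098]), 'qd': array([ 3.25477438e-04,  3.17596431e-05,  3.38953175e-03, -6.80852764e-04,
        1.69717258e-03, -6.95872421e-04, -8.09702464e-04]), 'joint_torque': array([-1.46715589e-03, -6.67869544e+01,  9.84047726e-01, -3.14464688e+01,
       -6.06284151e-02,  4.28554451e-02,  1.38211103e-04]), 'eef_pos': array([ 0.2482238 , -0.57314847,  0.29146571]), 'eef_rot': array([-3.61891762e-04,  8.35895969e-01, -5.48887352e-01, -6.87426591e-04]), 'ft_force': array([ 0.13107629, -0.49511947, -0.60723332]), 'torque': array([ 0.04259537, -0.0256528 ,  0.00851089]), 'grip_width': 1.0016550190225255}
scene {'fx': 396.0995059827682, 'fy': 396.0995059827682, 'cx': 320.12226954932055, 'cy': 198.6446827617005, 'world_from_camera': [[0.7466, -0.3354, 0.5746, 1.0062], [0.6651, 0.3982, -0.6318, -0.5423], [-0.0169, 0.8538, 0.5203, 0.4966], [0.0, 0.0, 0.0, 1.0]]}
top {'fx': 364.1921228140473, 'fy': 364.1921228140473, 'cx': 318.0208485286317, 'cy': 193.3016518927515, 'world_from_camera': [[0.0246, 0.9979, -0.0594, 0.446], [-0.9997, 0.0246, -0.0008, -0.0026], [0.0006, 0.0594, 0.9982, 0.844], [0.0, 0.0, 0.0, 1.0]]}
```

View pics/top0.png

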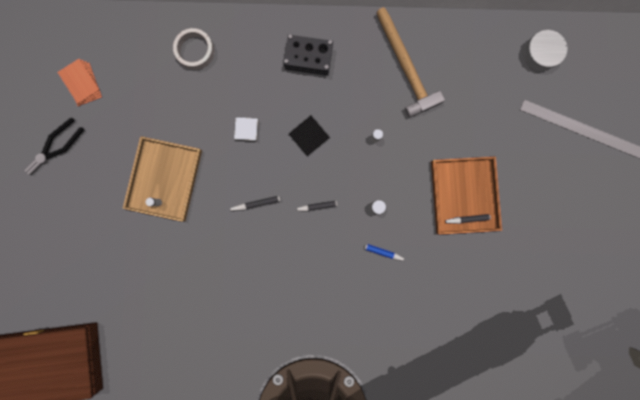

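View pics/scene0.png

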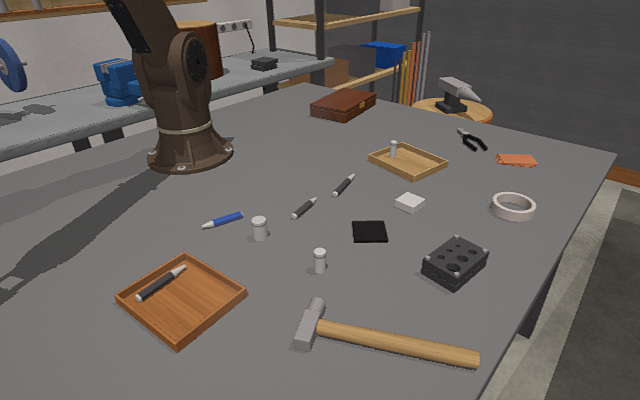

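The top view shows the whole scene: the pale tray (162,178) holds a punch and the red tray (466,196) holds a stamp. The long stamp is at (256,203) and the short black one at (317,206). The blue one at (384,253) is a decoy. Punches stand at (378,208) (wide) and (377,135) (slim), the block is at (246,129) and the pad at (309,135). Next I'll enlarge these areas.

```bash
cat > h.py <<'E'
import numpy as np,cv2
from plant import *
P={n:camera_params(n) for n in("scene","top")}
def ray(n,u,v):
    p=P[n];T=np.array(p["world_from_camera"])
    d=T[:3,:3]@np.array([(u-p["cx"])/p["fx"],-(v-p["cy"])/p["fy"],-1.]);return T[:3,3],d
def unproj(n,u,v,z):
    o,d=ray(n,u,v);return o+d*(z-o[2])/d[2]
def proj(n,X):
    p=P[n];T=np.array(p["world_from_camera"]);c=T[:3,:3].T@(np.array(X)-T[:3,3])
    return np.array([p["cx"]+p["fx"]*c[0]/-c[2],p["cy"]-p["fy"]*c[1]/-c[2]])
E
python3 - <<'E'
import cv2
a=cv2.imread("pics/top0.png");b=cv2.imread("pics/scene0.png")
cv2.imwrite("pics/c1.png",cv2.resize(a[90:270,225:415],None,fx=4.1,fy=3.3*1.0 if 0 else 3.3,interpolation=3) if 0 else cv2.resize(a[100:270,225:415],(760,680)[:2],interpolation=3)[:600] if 0 else cv2.resize(a[110:268,225:415],None,fx=3.75,fy=3.75,interpolation=3))
l=cv2.resize(a[130:230,115:215],(400,400),interpolation=3);r=cv2.resize(a[145:245,418:518],(400,400),interpolation=3)
cv2.imwrite("pics/c2.png",cv2.hconcat([l,r]))
cv2.imwrite("pics/c3.png",cv2.resize(b[135:285,190:440],None,fx=3.2,fy=3.2,interpolation=3))
E
```

```text
(no output)
```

View pics/c1.png

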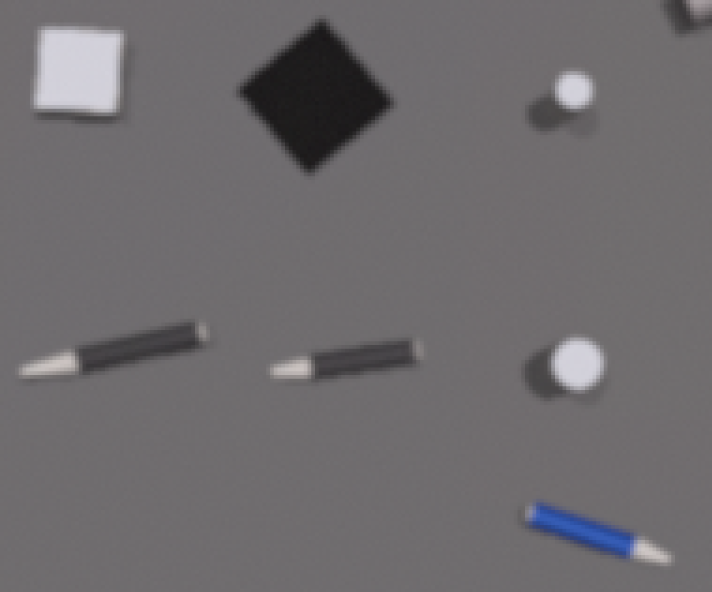

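View pics/c2.png

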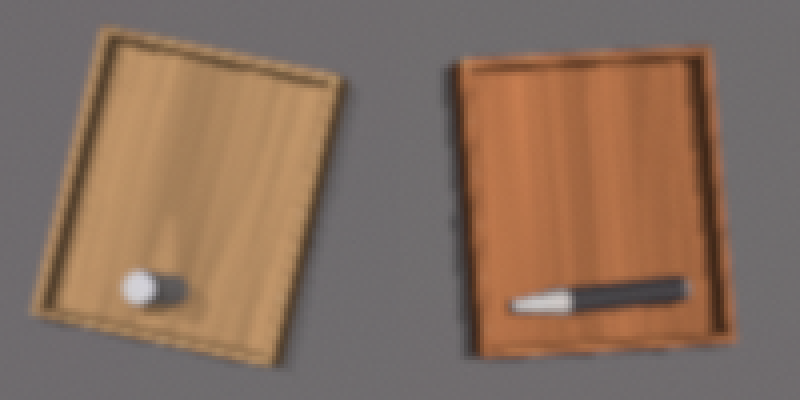

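View pics/c3.png

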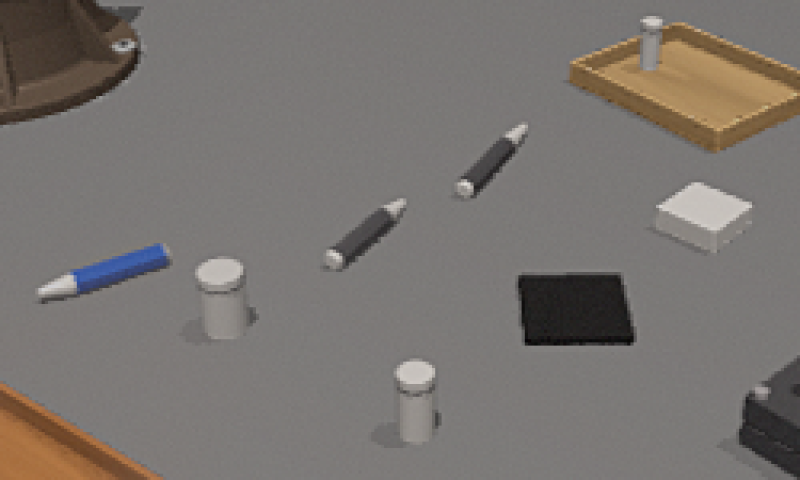

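```bash
cat > m.py <<'E'
from h import *
def c1(u,v): return ((u+.5)/3.75-.5+225,(v+.5)/3.75-.5+110)
def cl(u,v): return ((u+.5)/4-.5+115,(v+.5)/4-.5+130)
def cr(u,v): return ((u-400+.5)/4-.5+418,(v+.5)/4-.5+145)
def q(name,pts,f,z):
    X=np.array([unproj("top",*f(*p),z)[:2] for p in pts]);print(name,X.round(4).tolist(),"mean",X.mean(0).round(4))
    n=len(X)
    if n>1:
        for i in range(n if n>2 else 1):
            d=X[(i+1)%n]-X[i];print("   len %.1fmm ang %.1f"%(1e3*np.hypot(*d),np.degrees(np.arctan2(d[1],d[0]))))
q("block",[(40,29),(124,32),(119,114),(34,110)],c1,.019)
q("pad",[(321,18),(393,102),(310,174),(238,92)],c1,.008)
q("long tip-end",[(20,373),(208,331)],c1,.0075)
q("long shoulder",[(78,361)],c1,.0075)
q("short tip-end",[(271,372),(422,348)],c1,.0075)
q("short shoulder",[(312,365)],c1,.0075)
q("wide",[(577,364)],c1,.045);q("slim",[(574,90)],c1,.045)
q("ptray",[(107,26),(345,76),(278,366),(33,314)],cl,.02)
q("stored punch",[(138,288)],cl,.049)
q("stray",[(457,60),(712,48),(735,343),(480,357)],cr,.02)
q("stored stamp",[(512,306),(688,289)],cr,.0115)
E
python3 m.py
python3 - <<'E'
# scene cross-check by projecting onto scene cam
import sys;sys.path.insert(0,'.')
from h import *
def s(u,v): return ((u+.5)/3.2-.5+190,(v+.5)/3.2-.5+135)
for n,p,z in [("wide",(220,272),.045),("slim",(416,374),.045),("long tip",(525,127),.0075),("long end",(463,188),.0075),("short tip",(403,203),.0075),("short end",(333,260),.0075)]:
    print(n,unproj("scene",*s(*p),z).round(4))
for n,ps,z in [("pad",[(519,274),(620,274),(634,341),(527,341)],.008),("block",[(701,183),(752,208),(713,234),(656,210)],.019)]:
    X=np.array([unproj("scene",*s(*p),z) for p in ps]);print(n,X.mean(0).round(4),X.round(3).tolist())
E
```

```text
block [[0.6651, 0.1924], [0.6645, 0.1409], [0.6137, 0.1422], [0.6149, 0.1942]] mean [0.6396 0.1674]
   len 51.5mm ang -90.7
   len 50.8mm ang 178.5
   len 52.0mm ang 88.7
   len 50.2mm ang -2.0
pad [[0.6793, 0.0208], [0.6276, -0.0251], [0.5815, 0.0251], [0.6315, 0.071]] mean [0.63   0.0229]
   len 69.1mm ang -138.4
   len 68.2mm ang 132.6
   len 67.9mm ang 42.5
   len 69.3mm ang -46.4
long tip-end [[0.4545, 0.1993], [0.483, 0.085]] mean [0.4688 0.1421]
   len 117.7mm ang -76.0
long shoulder [[0.4627, 0.164]] mean [0.4627 0.164 ]
short tip-end [[0.4589, 0.0457], [0.4758, -0.0463]] mean [ 4.674e-01 -3.000e-04]
   len 93.6mm ang -79.6
short shoulder [[0.4638, 0.0208]] mean [0.4638 0.0208]
wide [[0.4674, -0.1352]] mean [ 0.4674 -0.1352]
slim [[0.6294, -0.131]] mean [ 0.6294 -0.131 ]
ptray [[0.616, 0.4053], [0.5906, 0.268], [0.4247, 0.2985], [0.4506, 0.4383]] mean [0.5205 0.3525]
   len 139.6mm ang -100.5
   len 168.6mm ang 169.6
   len 142.1mm ang 79.5
   len 168.7mm ang -11.3
stored punch [[0.466, 0.3663]] mean [0.466  0.3663]
stray [[0.5783, -0.2594], [0.5888, -0.4048], [0.4215, -0.417], [0.4101, -0.2734]] mean [ 0.4997 -0.3386]
   len 145.7mm ang -85.9
   len 167.7mm ang -175.8
   len 144.1mm ang 94.5
   len 168.7mm ang 4.7
stored stamp [[0.4392, -0.2943], [0.4513, -0.3946]] mean [ 0.4452 -0.3444]
   len 101.1mm ang -83.1
wide [ 0.4663 -0.1357  0.045 ]
slim [ 0.6284 -0.131   0.045 ]
long tip [0.452  0.2002 0.0075]
long end [0.4763 0.0919 0.0075]
short tip [0.4562 0.0464 0.0075]
short end [ 0.4702 -0.0412  0.0075]
pad [0.6298 0.022  0.008 ] [[0.579, 0.028, 0.008], [0.631, 0.072, 0.008], [0.68, 0.016, 0.008], [0.629, -0.028, 0.008]]
block [0.6397 0.1666 0.019 ] [[0.619, 0.196, 0.019], [0.665, 0.188, 0.019], [0.661, 0.14, 0.019], [0.614, 0.142, 0.019]]
```

Both cameras agree to about 3 mm and the sizes match: block 51, pad 69, stamps 118 and 94 mm, trays 169x140 and 168x145. Candidate short stamps are black (317,206) and blue (384,253). The black one is meant, since the task rules out blue and the enlarged crop shows the shorter dark shank. I'll go to it first.

Emit:
move_arm:
  dp:
    - [0.0137,0.0355,-0.0076]
    - [0.0137,0.0355,-0.0076]
    - [0.0137,0.0355,-0.0076]
    - [0.0137,0.0355,-0.0076]
    - [0.0137,0.0355,-0.0076]
    - [0.0137,0.0355,-0.0076]
    - [0.0137,0.0355,-0.0076]
    - [0.0137,0.0355,-0.0076]
    - [0.0137,0.0355,-0.0076]
    - [0.0137,0.0355,-0.0076]
    - [0.0137,0.0355,-0.0076]
    - [0.0137,0.0355,-0.0076]
    - [0.0137,0.0355,-0.0076]
    - [0.0137,0.0355,-0.0076]
    - [0.0137,0.0355,-0.0076]
    - [0.0137,0.0355,-0.0076]
    - [0,0,0]
    - [0,0,0]
  rotation:
    - [0,0,4.8]
    - [0,0,4.8]
    - [0,0,4.8]
    - [0,0,4.8]
    - [0,0,4.8]
    - [0,0,4.8]
    - [0,0,4.8]
    - [0,0,4.8]
    - [0,0,4.8]
    - [0,0,4.8]
    - [0,0,4.8]
    - [0,0,4.8]
    - [0,0,4.8]
    - [0,0,4.8]
    - [0,0,4.8]
    - [0,0,4.8]
    - [0,0,0]
    - [0,0,0]
  gripper: [0.045,0.045,0.045,0.045,0.045,0.045,0.045,0.045,0.045,0.045,0.045,0.045,0.045,0.045,0.045,0.045,0.045,0.045]

```text
clock: 1.9
eef_pos: [0.4674, -0.0048, 0.1702]
eef_rot: [-0.0, 0.996, 0.09, -0.001]
ft_force: [1.0, -1.1, -1.2]
grip_width: 0.492
```

```bash
cat > st.py <<'E'
import sys
from plant import get_state
import numpy as np
s=get_state();w,x,y,z=s["eef_rot"]
yaw=np.degrees(np.arctan2(2*(x*y+w*z),1-2*(y*y+z*z)));tilt=np.degrees(np.arccos(-(1-2*(x*x+y*y))))
print("t",round(s["clock"],2),"pos",s["eef_pos"].round(4),"yaw %.1f tilt %.2f"%(yaw,tilt),"grip mm",round(s["grip_width"]*91.8,1),"F",s["ft_force"].round(1),"q",s["joint_positions"].round(2))
if len(sys.argv)>4:
    t=np.array([float(a) for a in sys.argv[1:5]]);d=t[:3]-s["eef_pos"];dy=(t[3]-yaw+180)%360-180
    n=int(np.ceil(max(np.linalg.norm(d)/.042,abs(dy)/8)));print("d",d.round(4),"dyaw %.1f"%dy,"n",n,"per row",(d/n).round(4),round(dy/n,2))
E
python3 st.py .467 -.005 .069 10.2
```

```text
t 1.9 pos [ 0.4674 -0.0048  0.1702] yaw 10.3 tilt 0.07 grip mm 45.2 F [ 1.  -1.1 -1.2] q [ 0.28  0.38 -0.48  2.06  0.25  0.76 -0.18]
d [-0.0004 -0.0002 -0.1012] dyaw -0.1 n 3 per row [-0.0001 -0.0001 -0.0337] -0.04
```

Emit:
move_arm:
  dp:
    - [0,0,-0.03]
    - [0,0,-0.03]
    - [0,0,-0.025]
    - [0,0,-0.016]
    - [0,0,0]
    - [0,0,0]
    - [0,0,0]
    - [0,0,0]
    - [0,0,0]
    - [0,0,0]
    - [0,0,0]
    - [0,0,0.015]
    - [0,0,0.025]
    - [0,0,0.03]
    - [0,0,0.03]
    - [0,0,0]
  rotation:
    - [0,0,0]
    - [0,0,0]
    - [0,0,0]
    - [0,0,0]
    - [0,0,0]
    - [0,0,0]
    - [0,0,0]
    - [0,0,0]
    - [0,0,0]
    - [0,0,0]
    - [0,0,0]
    - [0,0,0]
    - [0,0,0]
    - [0,0,0]
    - [0,0,0]
    - [0,0,0]
  gripper: [0.045,0.045,0.045,0.045,0.045,0.005,0.005,0.005,0.005,0.005,0.005,0.005,0.005,0.005,0.005,0.005]

```text
clock: 3.5
eef_pos: [0.4694, -0.0052, 0.173]
eef_rot: [0.0, 0.996, 0.089, 0.003]
ft_force: [0.8, 0.6, -1.9]
grip_width: 0.159
```

```bash
python3 - <<'E'
import sys;sys.path.insert(0,'.')
from h import *
a=camera("scene")[:,:,::-1];cv2.imwrite("pics/g1.png",cv2.resize(a[60:280,200:460],None,fx=2.6,fy=2.6,interpolation=3))
# place targets, tray frames
for n,c,th,l in [("stamp",(.4997,-.3386),4.3,[(42,-6),(-4,-10)]),("punch",(.5205,.3525),-10.9,[(35,0),(-10,0)])]:
    t=np.radians(th);R=np.array([[np.cos(t),-np.sin(t)],[np.sin(t),np.cos(t)]])
    for p in l: print(n,p,(np.array(c)+R@np.array(p)/1e3).round(4))
    for p in ([(.4392,-.2943),(.4513,-.3946)] if n=="stamp" else [(.466,.3663)]): print(" stored in tray mm",(R.T@(np.array(p)-c)*1e3).round(1))
E
python3 st.py .5426 -.3414 .17 4.3
```

```text
stamp (42, -6) [ 0.542  -0.3414]
stamp (-4, -10) [ 0.4965 -0.3489]
 stored in tray mm [-57.   48.7]
 stored in tray mm [-52.5 -52.2]
punch (35, 0) [0.5549 0.3459]
punch (-10, 0) [0.5107 0.3544]
 stored in tray mm [-56.1   3.2]
t 3.55 pos [ 0.4686 -0.0055  0.1712] yaw 10.2 tilt 0.22 grip mm 14.3 F [-0.1 -0.3 -1.1] q [ 0.29  0.38 -0.49  2.06  0.26  0.76 -0.19]
d [ 0.074  -0.3359 -0.0012] dyaw -5.9 n 9 per row [ 0.0082 -0.0373 -0.0001] -0.66
```

View pics/g1.png

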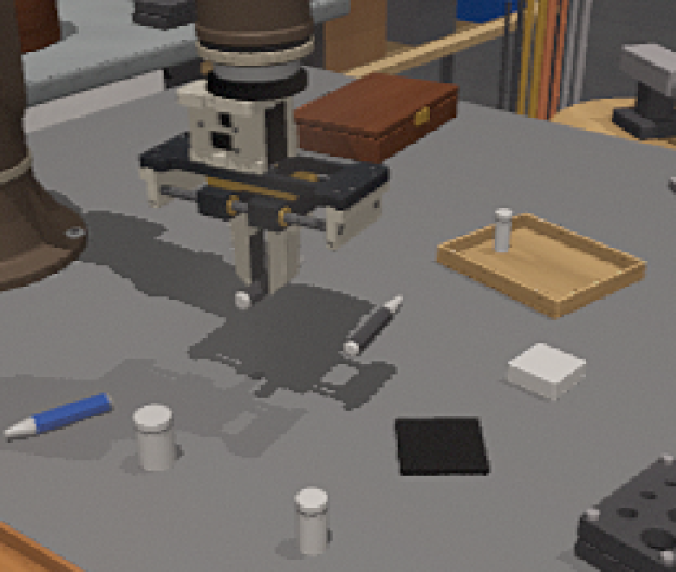

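The stamp is held: opening 14.3 mm, and the picture shows the bar level in the jaws at about (250,298).

Emit:
move_arm:
  dp:
    - [0.0074,-0.0336,0]
    - [0.0074,-0.0336,0]
    - [0.0074,-0.0336,0]
    - [0.0074,-0.0336,0]
    - [0.0074,-0.0336,0]
    - [0.0074,-0.0336,0]
    - [0.0074,-0.0336,0]
    - [0.0074,-0.0336,0]
    - [0.0074,-0.0336,0]
    - [0.0074,-0.0336,0]
    - [0,0,0]
    - [0,0,0]
  rotation:
    - [0,0,-0.6]
    - [0,0,-0.6]
    - [0,0,-0.6]
    - [0,0,-0.6]
    - [0,0,-0.6]
    - [0,0,-0.6]
    - [0,0,-0.6]
    - [0,0,-0.6]
    - [0,0,-0.6]
    - [0,0,-0.6]
    - [0,0,0]
    - [0,0,0]
  gripper: [0.005,0.005,0.005,0.005,0.005,0.005,0.005,0.005,0.005,0.005,0.005,0.005]

```text
clock: 4.75
eef_pos: [0.5408, -0.3419, 0.1678]
eef_rot: [-0.001, 0.999, 0.036, -0.001]
ft_force: [0.4, -0.0, -1.5]
grip_width: 0.153
```

```bash
python3 - <<'E'
import sys;sys.path.insert(0,'.')
from h import *
a=camera("scene")[:,:,::-1];cv2.imwrite("pics/g2.png",cv2.resize(a[120:370,60:330],None,fx=2.4,fy=2.4,interpolation=3))
E
python3 st.py .542 -.3414 .075 4.3
```

```text
t 4.8 pos [ 0.541  -0.3407  0.1681] yaw 4.2 tilt 0.14 grip mm 14.4 F [ 0.7  0.4 -1.6] q [ 0.72  0.61 -0.37  1.64  0.26  0.94  0.33]
d [ 0.001  -0.0007 -0.0931] dyaw 0.1 n 3 per row [ 0.0003 -0.0002 -0.031 ] 0.02
```

View pics/g2.png

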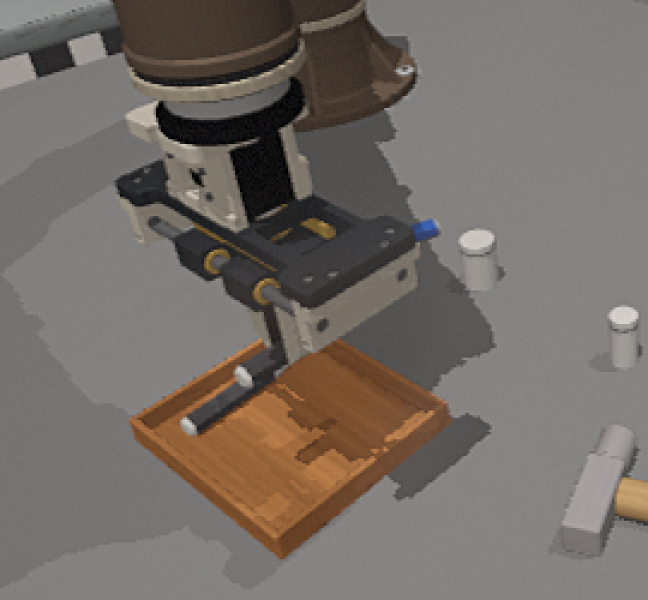

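Emit:
move_arm:
  dp:
    - [0.001,0,-0.03]
    - [0,0,-0.03]
    - [0,0,-0.02]
    - [0,0,-0.01]
    - [0,0,-0.004]
    - [0,0,0]
    - [0,0,0]
  rotation:
    - [0,0,0]
    - [0,0,0]
    - [0,0,0]
    - [0,0,0]
    - [0,0,0]
    - [0,0,0]
    - [0,0,0]
  gripper: [0.005,0.005,0.005,0.005,0.005,0.005,0.005]

```text
clock: 5.5
eef_pos: [0.5433, -0.3415, 0.0767]
eef_rot: [0.0, 0.999, 0.037, 0.001]
ft_force: [-0.2, -0.0, -0.7]
grip_width: 0.157
```

```bash
python3 st.py
```

```text
t 5.5 pos [ 0.5433 -0.3415  0.0767] yaw 4.2 tilt 0.09 grip mm 14.4 F [-0.2 -0.  -0.7] q [ 0.7   0.72 -0.34  1.7   0.32  0.77  0.28]
```

Emit:
move_arm:
  dp:
    - [0,0,-0.001]
    - [0,0,-0.001]
    - [0,0,0]
    - [0,0,0]
    - [0,0,0]
    - [0,0,0]
    - [0,0,0.03]
    - [0,0,0.03]
    - [0,0,0.035]
    - [0,0,0]
  rotation:
    - [0,0,0]
    - [0,0,0]
    - [0,0,0]
    - [0,0,0]
    - [0,0,0]
    - [0,0,0]
    - [0,0,0]
    - [0,0,0]
    - [0,0,0]
    - [0,0,0]
  gripper: [0.005,0.005,0.005,0.027,0.027,0.027,0.027,0.027,0.027,0.027]

```text
clock: 6.5
eef_pos: [0.545, -0.3424, 0.1736]
eef_rot: [0.002, 0.999, 0.037, 0.003]
ft_force: [0.2, -0.2, 0.2]
grip_width: 0.296
```

```bash
python3 st.py .4693 .1345 .17 13.5
```

```text
t 6.5 pos [ 0.545  -0.3424  0.1736] yaw 4.2 tilt 0.44 grip mm 27.2 F [ 0.2 -0.2  0.2] q [ 0.73  0.6  -0.38  1.64  0.26  0.94  0.33]
d [-0.0757  0.4769 -0.0036] dyaw 9.3 n 12 per row [-0.0063  0.0397 -0.0003] 0.77
```

Emit:
move_arm:
  dp:
    - [-0.0063,0.0397,0]
    - [-0.0063,0.0397,0]
    - [-0.0063,0.0397,0]
    - [-0.0063,0.0397,0]
    - [-0.0063,0.0397,0]
    - [-0.0063,0.0397,0]
    - [-0.0063,0.0397,0]
    - [-0.0063,0.0397,0]
    - [-0.0063,0.0397,0]
    - [-0.0063,0.0397,0]
    - [-0.0063,0.0397,0]
    - [-0.0063,0.0397,0]
    - [0,0,0]
    - [0,0,0]
  rotation:
    - [0,0,0.8]
    - [0,0,0.8]
    - [0,0,0.8]
    - [0,0,0.8]
    - [0,0,0.8]
    - [0,0,0.8]
    - [0,0,0.8]
    - [0,0,0.8]
    - [0,0,0.8]
    - [0,0,0.8]
    - [0,0,0.8]
    - [0,0,0.8]
    - [0,0,0]
    - [0,0,0]
  gripper: [0.045,0.045,0.045,0.045,0.045,0.045,0.045,0.045,0.045,0.045,0.045,0.045,0.045,0.045]

```text
clock: 7.9
eef_pos: [0.4666, 0.1356, 0.1684]
eef_rot: [0.0, 0.993, 0.122, -0.0]
ft_force: [0.8, -0.3, -0.0]
grip_width: 0.492
```

```bash
python3 - <<'E'
import sys;sys.path.insert(0,'.')
from h import *
a=camera("top")[:,:,::-1];cv2.imwrite("pics/t2.png",a)
cv2.imwrite("pics/t2c.png",cv2.resize(a[145:245,418:518],(500,500),interpolation=3))
E
python3 st.py .4693 .1345 .069 13.5
```

```text
t 7.95 pos [0.4669 0.1343 0.1683] yaw 13.8 tilt 0.05 grip mm 45.1 F [ 0.2 -0.4  0.6] q [ 0.01  0.42 -0.51  2.02  0.29  0.78 -0.44]
d [ 0.0024  0.0002 -0.0993] dyaw -0.3 n 3 per row [ 0.0008  0.0001 -0.0331] -0.11
```

View pics/t2c.png

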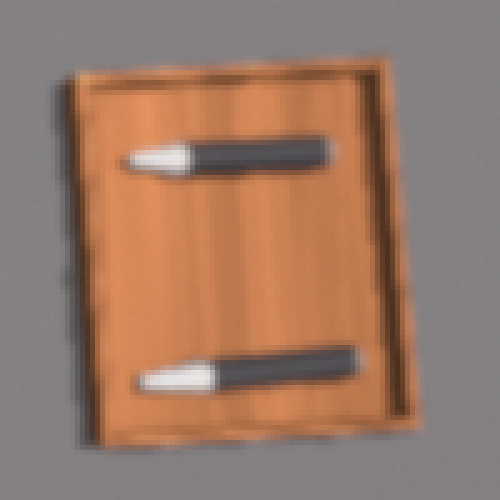

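The crop shows the short stamp flat in the tray: axis at row 155, tip left like the stored one, about 45 mm between the placed stamp and the middle of the floor. Now I'll grasp the long stamp.

Emit:
move_arm:
  dp:
    - [0.002,0,-0.03]
    - [0,0,-0.03]
    - [0,0,-0.024]
    - [0,0,-0.014]
    - [0,0,0]
    - [0,0,0]
    - [0,0,0]
    - [0,0,0]
    - [0,0,0]
    - [0,0,0]
    - [0,0,0]
    - [0,0,0.015]
    - [0,0,0.025]
    - [0,0,0.03]
    - [0,0,0.03]
    - [0,0,0]
  rotation:
    - [0,0,0]
    - [0,0,0]
    - [0,0,0]
    - [0,0,0]
    - [0,0,0]
    - [0,0,0]
    - [0,0,0]
    - [0,0,0]
    - [0,0,0]
    - [0,0,0]
    - [0,0,0]
    - [0,0,0]
    - [0,0,0]
    - [0,0,0]
    - [0,0,0]
    - [0,0,0]
  gripper: [0.045,0.045,0.045,0.045,0.045,0.005,0.005,0.005,0.005,0.005,0.005,0.005,0.005,0.005,0.005,0.005]

```text
clock: 9.55
eef_pos: [0.4705, 0.1358, 0.1739]
eef_rot: [-0.001, 0.993, 0.12, 0.003]
ft_force: [0.2, 0.1, -2.0]
grip_width: 0.157
```

```bash
python3 - <<'E'
import sys;sys.path.insert(0,'.')
from h import *
a=camera("scene")[:,:,::-1];cv2.imwrite("pics/g3.png",cv2.resize(a[60:280,200:460],None,fx=2.6,fy=2.6,interpolation=3))
E
python3 st.py .4985 -.3488 .17 4.3
```

```text
t 9.6 pos [0.4698 0.1352 0.1721] yaw 13.8 tilt 0.20 grip mm 14.4 F [-0.4  0.2 -2.6] q [ 0.02  0.42 -0.52  2.01  0.29  0.78 -0.44]
d [ 0.0287 -0.484  -0.0021] dyaw -9.5 n 12 per row [ 0.0024 -0.0403 -0.0002] -0.79
```

View pics/g3.png

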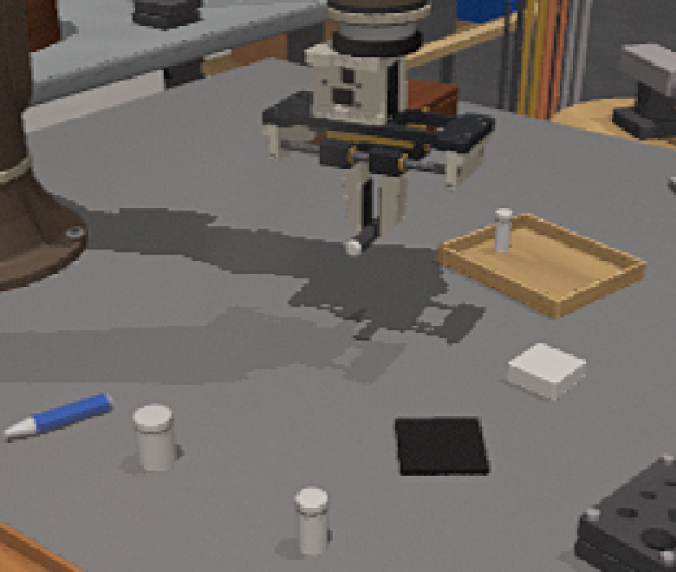

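The long stamp is held near its balance point, at (365,242) in the crop, with the opening at 14.4 mm. I'll carry it over.

Emit:
move_arm:
  dp:
    - [0.0024,-0.0403,0]
    - [0.0024,-0.0403,0]
    - [0.0024,-0.0403,0]
    - [0.0024,-0.0403,0]
    - [0.0024,-0.0403,0]
    - [0.0024,-0.0403,0]
    - [0.0024,-0.0403,0]
    - [0.0024,-0.0403,0]
    - [0.0024,-0.0403,0]
    - [0.0024,-0.0403,0]
    - [0.0024,-0.0403,0]
    - [0.0024,-0.0403,0]
    - [0,0,0]
    - [0,0,0]
  rotation:
    - [0,0,-0.8]
    - [0,0,-0.8]
    - [0,0,-0.8]
    - [0,0,-0.8]
    - [0,0,-0.8]
    - [0,0,-0.8]
    - [0,0,-0.8]
    - [0,0,-0.8]
    - [0,0,-0.8]
    - [0,0,-0.8]
    - [0,0,-0.8]
    - [0,0,-0.8]
    - [0,0,0]
    - [0,0,0]
  gripper: [0.005,0.005,0.005,0.005,0.005,0.005,0.005,0.005,0.005,0.005,0.005,0.005,0.005,0.005]

```text
clock: 11.0
eef_pos: [0.4967, -0.3494, 0.1686]
eef_rot: [-0.001, 0.999, 0.036, -0.001]
ft_force: [0.7, 1.2, -2.2]
grip_width: 0.156
```

```bash
python3 st.py .4985 -.3488 .075 4.3
```

```text
t 11.0 pos [ 0.4967 -0.3494  0.1686] yaw 4.1 tilt 0.16 grip mm 14.3 F [ 0.7  1.2 -2.2] q [ 0.78  0.56 -0.38  1.73  0.25  0.9   0.37]
d [ 0.0018  0.0006 -0.0936] dyaw 0.2 n 3 per row [ 0.0006  0.0002 -0.0312] 0.07
```

Emit:
move_arm:
  dp:
    - [0.001,0,-0.03]
    - [0,0,-0.03]
    - [0,0,-0.02]
    - [0,0,-0.01]
    - [0,0,-0.004]
    - [0,0,-0.001]
    - [0,0,0]
    - [0,0,0]
  rotation:
    - [0,0,0]
    - [0,0,0]
    - [0,0,0]
    - [0,0,0]
    - [0,0,0]
    - [0,0,0]
    - [0,0,0]
    - [0,0,0]
  gripper: [0.005,0.005,0.005,0.005,0.005,0.005,0.005,0.005]

```text
clock: 11.8
eef_pos: [0.4994, -0.349, 0.0766]
eef_rot: [0.0, 0.999, 0.037, 0.001]
ft_force: [0.3, -0.9, -2.8]
grip_width: 0.154
```

```bash
python3 st.py
```

```text
t 11.8 pos [ 0.4994 -0.349   0.0766] yaw 4.2 tilt 0.10 grip mm 14.1 F [ 0.3 -0.9 -2.8] q [ 0.75  0.68 -0.33  1.79  0.32  0.72  0.32]
```

Emit:
move_arm:
  dp:
    - [0,0,-0.001]
    - [0,0,-0.001]
    - [0,0,0]
    - [0,0,0]
    - [0,0,0]
    - [0,0,0]
    - [0,0,0.03]
    - [0,0,0.03]
    - [0,0,0.035]
    - [0,0,0]
  rotation:
    - [0,0,0]
    - [0,0,0]
    - [0,0,0]
    - [0,0,0]
    - [0,0,0]
    - [0,0,0]
    - [0,0,0]
    - [0,0,0]
    - [0,0,0]
    - [0,0,0]
  gripper: [0.005,0.005,0.005,0.026,0.026,0.026,0.026,0.026,0.026,0.026]

```text
clock: 12.8
eef_pos: [0.5012, -0.3497, 0.1733]
eef_rot: [0.002, 0.999, 0.037, 0.003]
ft_force: [1.6, -0.7, -0.3]
grip_width: 0.284
```

```bash
python3 st.py .467 -.1353 .17 79
```

```text
t 12.8 pos [ 0.5012 -0.3497  0.1733] yaw 4.2 tilt 0.44 grip mm 26.1 F [ 1.6 -0.7 -0.3] q [ 0.78  0.56 -0.38  1.72  0.25  0.9   0.37]
d [-0.0342  0.2144 -0.0033] dyaw 74.8 n 10 per row [-0.0034  0.0214 -0.0003] 7.48
```

Emit:
move_arm:
  dp:
    - [-0.0034,0.0214,0]
    - [-0.0034,0.0214,0]
    - [-0.0034,0.0214,0]
    - [-0.0034,0.0214,0]
    - [-0.0034,0.0214,0]
    - [-0.0034,0.0214,0]
    - [-0.0034,0.0214,0]
    - [-0.0034,0.0214,0]
    - [-0.0034,0.0214,0]
    - [-0.0034,0.0214,0]
    - [0,0,0]
    - [0,0,0]
  rotation:
    - [0,0,7.5]
    - [0,0,7.5]
    - [0,0,7.5]
    - [0,0,7.5]
    - [0,0,7.5]
    - [0,0,7.5]
    - [0,0,7.5]
    - [0,0,7.5]
    - [0,0,7.5]
    - [0,0,7.5]
    - [0,0,0]
    - [0,0,0]
  gripper: [0.06,0.06,0.06,0.06,0.06,0.06,0.06,0.06,0.06,0.06,0.06,0.06]

```text
clock: 14.0
eef_pos: [0.4648, -0.1348, 0.1684]
eef_rot: [-0.0, 0.771, 0.637, -0.0]
ft_force: [0.4, -0.4, 0.3]
grip_width: 0.654
```

```bash
python3 - <<'E'
import sys;sys.path.insert(0,'.')
from h import *
a=camera("top")[:,:,::-1];cv2.imwrite("pics/t3.png",a)
cv2.imwrite("pics/t3c.png",cv2.resize(a[145:245,418:518],(500,500),interpolation=3))
E
python3 st.py .467 -.1353 .074 79
```

```text
t 14.05 pos [ 0.4648 -0.1354  0.1684] yaw 79.1 tilt 0.01 grip mm 60.0 F [-0.4 -0.3 -0.2] q [ 0.76  0.48 -0.77  2.01  0.45  0.83  1.11]
d [ 0.0022  0.0001 -0.0944] dyaw -0.1 n 3 per row [ 0.0007  0.     -0.0315] -0.03
```

View pics/t3c.png

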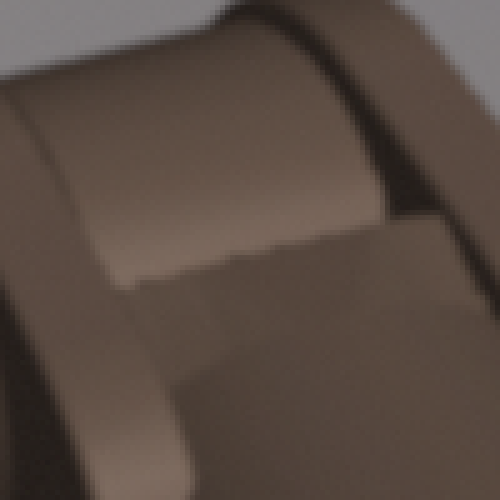

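The arm hides the stamp tray in this view, so I'll check it later. Next I'll grasp the wide punch.

Emit:
move_arm:
  dp:
    - [0.002,0,-0.03]
    - [0,0,-0.03]
    - [0,0,-0.022]
    - [0,0,-0.012]
    - [0,0,0]
    - [0,0,0]
    - [0,0,0]
    - [0,0,0]
    - [0,0,0]
    - [0,0,0]
    - [0,0,0.015]
    - [0,0,0.025]
    - [0,0,0.03]
    - [0,0,0.03]
    - [0,0,0]
  rotation:
    - [0,0,0]
    - [0,0,0]
    - [0,0,0]
    - [0,0,0]
    - [0,0,0]
    - [0,0,0]
    - [0,0,0]
    - [0,0,0]
    - [0,0,0]
    - [0,0,0]
    - [0,0,0]
    - [0,0,0]
    - [0,0,0]
    - [0,0,0]
    - [0,0,0]
  gripper: [0.06,0.06,0.06,0.06,0.06,0.015,0.015,0.015,0.015,0.015,0.015,0.015,0.015,0.015,0.015]

```text
clock: 15.55
eef_pos: [0.4685, -0.1347, 0.1778]
eef_rot: [0.002, 0.77, 0.638, 0.002]
ft_force: [0.6, 0.1, -2.8]
grip_width: 0.319
```

```bash
python3 - <<'E'
import sys;sys.path.insert(0,'.')
from h import *
a=camera("scene")[:,:,::-1];cv2.imwrite("pics/g4.png",cv2.resize(a[100:320,120:380],None,fx=2.6,fy=2.6,interpolation=3))
E
python3 st.py .5549 .3459 .17 79
```

```text
t 15.6 pos [ 0.4676 -0.135   0.176 ] yaw 79.2 tilt 0.19 grip mm 29.6 F [ 0.7 -0.4 -2.8] q [ 0.76  0.47 -0.78  2.    0.44  0.84  1.12]
d [ 0.0873  0.4809 -0.006 ] dyaw -0.2 n 12 per row [ 0.0073  0.0401 -0.0005] -0.02
```

View pics/g4.png

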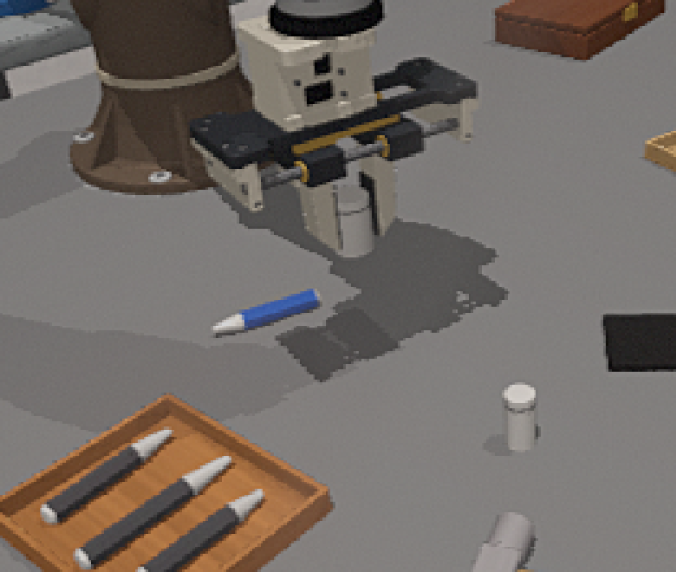

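The wide punch is held upright at (357,225). All three stamps lie parallel in their tray with tips the same way. I'll carry the punch to the punch tray.

Emit:
move_arm:
  dp:
    - [0.0073,0.0401,0]
    - [0.0073,0.0401,0]
    - [0.0073,0.0401,0]
    - [0.0073,0.0401,0]
    - [0.0073,0.0401,0]
    - [0.0073,0.0401,0]
    - [0.0073,0.0401,0]
    - [0.0073,0.0401,0]
    - [0.0073,0.0401,0]
    - [0.0073,0.0401,0]
    - [0.0073,0.0401,0]
    - [0.0073,0.0401,0]
    - [0,0,0]
    - [0,0,0]
  rotation:
    - [0,0,0]
    - [0,0,0]
    - [0,0,0]
    - [0,0,0]
    - [0,0,0]
    - [0,0,0]
    - [0,0,0]
    - [0,0,0]
    - [0,0,0]
    - [0,0,0]
    - [0,0,0]
    - [0,0,0]
    - [0,0,0]
    - [0,0,0]
  gripper: [0.015,0.015,0.015,0.015,0.015,0.015,0.015,0.015,0.015,0.015,0.015,0.015,0.015,0.015]

```text
clock: 17.0
eef_pos: [0.5533, 0.3473, 0.1725]
eef_rot: [-0.0, 0.77, 0.638, -0.001]
ft_force: [0.4, -1.9, -2.9]
grip_width: 0.321
```

```bash
python3 st.py .5549 .3459 .079 79
```

```text
t 17.0 pos [0.5533 0.3473 0.1725] yaw 79.3 tilt 0.15 grip mm 29.5 F [ 0.4 -1.9 -2.9] q [-0.2   0.7  -0.71  1.58  0.51  1.05  0.33]
d [ 0.0016 -0.0014 -0.0935] dyaw -0.3 n 3 per row [ 0.0005 -0.0005 -0.0312] -0.12
```

Emit:
move_arm:
  dp:
    - [0.001,-0.001,-0.03]
    - [0,0,-0.03]
    - [0,0,-0.02]
    - [0,0,-0.01]
    - [0,0,-0.004]
    - [0,0,-0.001]
    - [0,0,0]
    - [0,0,0]
  rotation:
    - [0,0,0]
    - [0,0,0]
    - [0,0,0]
    - [0,0,0]
    - [0,0,0]
    - [0,0,0]
    - [0,0,0]
    - [0,0,0]
  gripper: [0.015,0.015,0.015,0.015,0.015,0.015,0.015,0.015]

```text
clock: 17.8
eef_pos: [0.5559, 0.3457, 0.0805]
eef_rot: [0.0, 0.77, 0.637, 0.001]
ft_force: [0.1, 0.1, -2.0]
grip_width: 0.325
```

```bash
python3 st.py
```

```text
t 17.8 pos [0.5559 0.3457 0.0805] yaw 79.2 tilt 0.09 grip mm 29.9 F [ 0.1  0.1 -2. ] q [-0.23  0.8  -0.65  1.65  0.59  0.9   0.27]
```

Emit:
move_arm:
  dp:
    - [0,0,-0.001]
    - [0,0,-0.001]
    - [0,0,0]
    - [0,0,0]
    - [0,0,0]
    - [0,0,0]
    - [0,0,0]
    - [0,0,0.02]
    - [0,0,0.035]
    - [0,0,0.04]
    - [0,0,0]
  rotation:
    - [0,0,0]
    - [0,0,0]
    - [0,0,0]
    - [0,0,0]
    - [0,0,0]
    - [0,0,0]
    - [0,0,0]
    - [0,0,0]
    - [0,0,0]
    - [0,0,0]
    - [0,0,0]
  gripper: [0.015,0.015,0.015,0.05,0.05,0.05,0.05,0.05,0.05,0.05,0.05]

```text
clock: 18.9
eef_pos: [0.557, 0.3479, 0.1783]
eef_rot: [-0.0, 0.77, 0.638, 0.004]
ft_force: [0.3, 0.2, 0.2]
grip_width: 0.544
```

```bash
python3 st.py .6290 -.131 .172 79
```

```text
t 18.9 pos [0.557  0.3479 0.1783] yaw 79.2 tilt 0.48 grip mm 50.0 F [0.3 0.2 0.2] q [-0.2   0.7  -0.72  1.58  0.51  1.05  0.33]
d [ 0.072  -0.4789 -0.0063] dyaw -0.2 n 12 per row [ 0.006  -0.0399 -0.0005] -0.02
```

Emit:
move_arm:
  dp:
    - [0.006,-0.0398,-0.0005]
    - [0.006,-0.0398,-0.0005]
    - [0.006,-0.0398,-0.0005]
    - [0.006,-0.0398,-0.0005]
    - [0.006,-0.0398,-0.0005]
    - [0.006,-0.0398,-0.0005]
    - [0.006,-0.0398,-0.0005]
    - [0.006,-0.0398,-0.0005]
    - [0.006,-0.0398,-0.0005]
    - [0.006,-0.0398,-0.0005]
    - [0.006,-0.0398,-0.0005]
    - [0.006,-0.0398,-0.0005]
    - [0,0,0]
    - [0,0,0]
  rotation:
    - [0,0,0]
    - [0,0,0]
    - [0,0,0]
    - [0,0,0]
    - [0,0,0]
    - [0,0,0]
    - [0,0,0]
    - [0,0,0]
    - [0,0,0]
    - [0,0,0]
    - [0,0,0]
    - [0,0,0]
    - [0,0,0]
    - [0,0,0]
  gripper: [0.055,0.055,0.055,0.055,0.055,0.055,0.055,0.055,0.055,0.055,0.055,0.055,0.055,0.055]

```text
clock: 20.3
eef_pos: [0.6272, -0.1333, 0.166]
eef_rot: [-0.0, 0.771, 0.637, -0.0]
ft_force: [1.1, 0.8, -1.3]
grip_width: 0.598
```

```bash
python3 - <<'E'
import sys;sys.path.insert(0,'.')
from h import *
a=camera("top")[:,:,::-1];cv2.imwrite("pics/t4.png",a)
l=cv2.resize(a[130:230,115:215],(400,400),interpolation=3);r=cv2.resize(a[145:245,418:518],(400,400),interpolation=3)
cv2.imwrite("pics/t4c.png",cv2.hconcat([l,r]))
E
python3 st.py .629 -.131 .0755 79
```

```text
t 20.35 pos [ 0.6273 -0.1315  0.1663] yaw 79.2 tilt 0.06 grip mm 55.1 F [ 0.3  0.9 -0.2] q [ 0.58  0.69 -0.72  1.62  0.51  1.02  1.08]
d [ 0.0017  0.0005 -0.0908] dyaw -0.2 n 3 per row [ 0.0006  0.0002 -0.0303] -0.07
```

View pics/t4c.png

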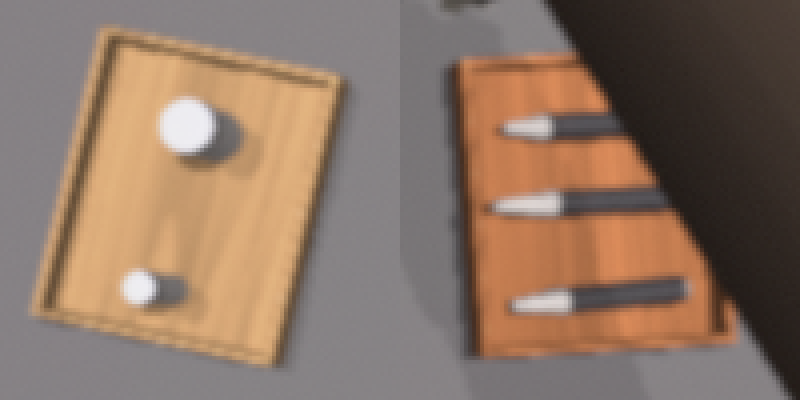

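The wide punch stands in the pale tray at (187,126) and the stored punch at (138,288) hasn't moved. The long stamp tip at (487,207) clears the wall. Now the slim punch.

Emit:
move_arm:
  dp:
    - [0.002,0,-0.03]
    - [0,0,-0.03]
    - [0,0,-0.02]
    - [0,0,-0.011]
    - [0,0,0]
    - [0,0,0]
    - [0,0,0]
    - [0,0,0]
    - [0,0,0]
    - [0,0,0]
    - [0,0,0]
    - [0,0,0.015]
    - [0,0,0.025]
    - [0,0,0.03]
    - [0,0,0.03]
    - [0,0,0]
  rotation:
    - [0,0,0]
    - [0,0,0]
    - [0,0,0]
    - [0,0,0]
    - [0,0,0]
    - [0,0,0]
    - [0,0,0]
    - [0,0,0]
    - [0,0,0]
    - [0,0,0]
    - [0,0,0]
    - [0,0,0]
    - [0,0,0]
    - [0,0,0]
    - [0,0,0]
    - [0,0,0]
  gripper: [0.055,0.055,0.055,0.055,0.055,0.01,0.01,0.01,0.01,0.01,0.01,0.01,0.01,0.01,0.01,0.01]

```text
clock: 21.95
eef_pos: [0.6315, -0.1317, 0.1809]
eef_rot: [0.002, 0.77, 0.638, 0.002]
ft_force: [0.7, -0.3, -1.6]
grip_width: 0.231
```

```bash
python3 - <<'E'
import sys;sys.path.insert(0,'.')
from h import *
a=camera("scene")[:,:,::-1];cv2.imwrite("pics/g5.png",cv2.resize(a[100:320,200:460],None,fx=2.6,fy=2.6,interpolation=3))
E
python3 st.py .5107 .3544 .174 79
```

```text
t 22.0 pos [ 0.6305 -0.1321  0.1785] yaw 79.2 tilt 0.24 grip mm 21.3 F [ 0.4  0.  -2.5] q [ 0.58  0.68 -0.72  1.61  0.51  1.04  1.09]
d [-0.1198  0.4865 -0.0045] dyaw -0.2 n 12 per row [-0.01    0.0405 -0.0004] -0.02
```

View pics/g5.png

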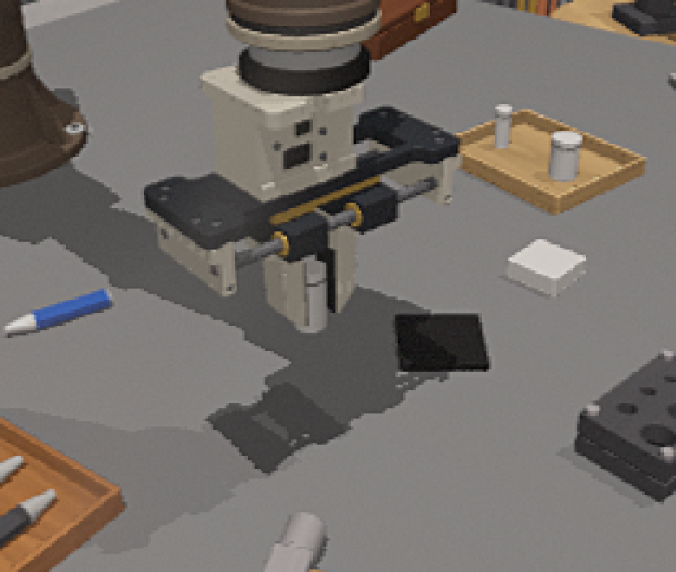

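The slim punch is held upright, at (314,300) in the crop.

Emit:
move_arm:
  dp:
    - [-0.01,0.0405,0]
    - [-0.01,0.0405,0]
    - [-0.01,0.0405,0]
    - [-0.01,0.0405,0]
    - [-0.01,0.0405,0]
    - [-0.01,0.0405,0]
    - [-0.01,0.0405,0]
    - [-0.01,0.0405,0]
    - [-0.01,0.0405,0]
    - [-0.01,0.0405,0]
    - [-0.01,0.0405,0]
    - [-0.01,0.0405,0]
    - [0,0,0]
    - [0,0,0]
  rotation:
    - [0,0,0]
    - [0,0,0]
    - [0,0,0]
    - [0,0,0]
    - [0,0,0]
    - [0,0,0]
    - [0,0,0]
    - [0,0,0]
    - [0,0,0]
    - [0,0,0]
    - [0,0,0]
    - [0,0,0]
    - [0,0,0]
    - [0,0,0]
  gripper: [0.01,0.01,0.01,0.01,0.01,0.01,0.01,0.01,0.01,0.01,0.01,0.01,0.01,0.01]

```text
clock: 23.4
eef_pos: [0.5082, 0.3547, 0.1748]
eef_rot: [-0.0, 0.77, 0.639, -0.001]
ft_force: [1.6, -0.4, -1.9]
grip_width: 0.232
```

```bash
python3 st.py .5107 .3544 .0805 79
```

```text
t 23.4 pos [0.5082 0.3547 0.1748] yaw 79.4 tilt 0.10 grip mm 21.3 F [ 1.6 -0.4 -1.9] q [-0.22  0.66 -0.73  1.67  0.5   1.01  0.26]
d [ 0.0025 -0.0003 -0.0943] dyaw -0.4 n 3 per row [ 0.0008 -0.0001 -0.0314] -0.13
```

Emit:
move_arm:
  dp:
    - [0.001,0,-0.03]
    - [0,0,-0.03]
    - [0,0,-0.02]
    - [0,0,-0.01]
    - [0,0,-0.004]
    - [0,0,-0.001]
    - [0,0,0]
    - [0,0,0]
  rotation:
    - [0,0,0]
    - [0,0,0]
    - [0,0,0]
    - [0,0,0]
    - [0,0,0]
    - [0,0,0]
    - [0,0,0]
    - [0,0,0]
  gripper: [0.01,0.01,0.01,0.01,0.01,0.01,0.01,0.01]

```text
clock: 24.2
eef_pos: [0.5109, 0.3542, 0.0817]
eef_rot: [0.0, 0.77, 0.637, 0.001]
ft_force: [-0.3, -0.7, -0.4]
grip_width: 0.232
```

```bash
python3 st.py
```

```text
t 24.2 pos [0.5109 0.3542 0.0817] yaw 79.2 tilt 0.09 grip mm 21.3 F [-0.3 -0.7 -0.4] q [-0.26  0.76 -0.66  1.74  0.6   0.85  0.19]
```

Emit:
move_arm:
  dp:
    - [0,0,-0.001]
    - [0,0,-0.001]
    - [0,0,0]
    - [0,0,0]
    - [0,0,0]
    - [0,0,0]
    - [0,0,0]
    - [0,0,0.02]
    - [0,0,0.035]
    - [0,0,0.04]
    - [0,0,0]
  rotation:
    - [0,0,0]
    - [0,0,0]
    - [0,0,0]
    - [0,0,0]
    - [0,0,0]
    - [0,0,0]
    - [0,0,0]
    - [0,0,0]
    - [0,0,0]
    - [0,0,0]
    - [0,0,0]
  gripper: [0.01,0.01,0.01,0.04,0.04,0.04,0.04,0.04,0.04,0.04,0.04]

```text
clock: 25.3
eef_pos: [0.5119, 0.3563, 0.1789]
eef_rot: [-0.0, 0.77, 0.638, 0.004]
ft_force: [0.5, 0.6, 0.4]
grip_width: 0.438
```

```bash
python3 st.py .6396 .167 .172 88.7
```

```text
t 25.3 pos [0.5119 0.3563 0.1789] yaw 79.2 tilt 0.46 grip mm 40.2 F [0.5 0.6 0.4] q [-0.22  0.65 -0.73  1.67  0.5   1.01  0.26]
d [ 0.1277 -0.1893 -0.0069] dyaw 9.5 n 6 per row [ 0.0213 -0.0315 -0.0012] 1.58
```

Emit:
move_arm:
  dp:
    - [0.0213,-0.0315,-0.001]
    - [0.0213,-0.0315,-0.001]
    - [0.0213,-0.0315,-0.001]
    - [0.0213,-0.0315,-0.001]
    - [0.0213,-0.0315,-0.001]
    - [0.0213,-0.0315,-0.001]
    - [0,0,0]
    - [0,0,0]
    - [0,0,0]
  rotation:
    - [0,0,1.6]
    - [0,0,1.6]
    - [0,0,1.6]
    - [0,0,1.6]
    - [0,0,1.6]
    - [0,0,1.6]
    - [0,0,0]
    - [0,0,0]
    - [0,0,0]
  gripper: [0.085,0.085,0.085,0.085,0.085,0.085,0.085,0.085,0.085]

```text
clock: 26.2
eef_pos: [0.6374, 0.1662, 0.1674]
eef_rot: [-0.001, 0.714, 0.7, 0.0]
ft_force: [-0.6, 0.6, -0.3]
grip_width: 0.925
```

```bash
python3 st.py .6396 .167 .070 88.7
```

```text
t 26.2 pos [0.6374 0.1662 0.1674] yaw 88.9 tilt 0.07 grip mm 84.9 F [-0.6  0.6 -0.3] q [ 0.13  0.73 -0.76  1.57  0.55  1.06  0.78]
d [ 0.0022  0.0008 -0.0974] dyaw -0.2 n 3 per row [ 0.0007  0.0003 -0.0325] -0.06
```

Emit:
move_arm:
  dp:
    - [0.002,0.0005,-0.03]
    - [0,0,-0.03]
    - [0,0,-0.022]
    - [0,0,-0.014]
    - [0,0,0]
    - [0,0,0]
    - [0,0,0]
    - [0,0,0]
    - [0,0,0]
    - [0,0,0]
    - [0,0,0]
    - [0,0,0]
    - [0,0,0.015]
    - [0,0,0.025]
    - [0,0,0.03]
    - [0,0,0.03]
    - [0,0,0]
    - [0,0,0]
  rotation:
    - [0,0,0]
    - [0,0,0]
    - [0,0,0]
    - [0,0,0]
    - [0,0,0]
    - [0,0,0]
    - [0,0,0]
    - [0,0,0]
    - [0,0,0]
    - [0,0,0]
    - [0,0,0]
    - [0,0,0]
    - [0,0,0]
    - [0,0,0]
    - [0,0,0]
    - [0,0,0]
    - [0,0,0]
    - [0,0,0]
  gripper: [0.085,0.085,0.085,0.085,0.085,0.04,0.04,0.04,0.04,0.04,0.04,0.04,0.04,0.04,0.04,0.04,0.04,0.04]

```text
clock: 28.0
eef_pos: [0.6402, 0.1646, 0.1718]
eef_rot: [0.0, 0.715, 0.7, -0.0]
ft_force: [-0.5, 0.0, -4.2]
grip_width: 0.54
```

```bash
python3 - <<'E'
import sys;sys.path.insert(0,'.')
from h import *
a=camera("scene")[:,:,::-1];cv2.imwrite("pics/g6.png",cv2.resize(a[80:300,260:520],None,fx=2.6,fy=2.6,interpolation=3))
E
python3 st.py .63 .0225 .172 42.8
```

```text
t 28.05 pos [0.6397 0.1643 0.1706] yaw 88.8 tilt 0.12 grip mm 49.9 F [-0.4 -0.5 -5. ] q [ 0.13  0.73 -0.75  1.56  0.55  1.07  0.78]
d [-0.0097 -0.1418  0.0014] dyaw -46.0 n 6 per row [-0.0016 -0.0236  0.0002] -7.67
```

View pics/g6.png

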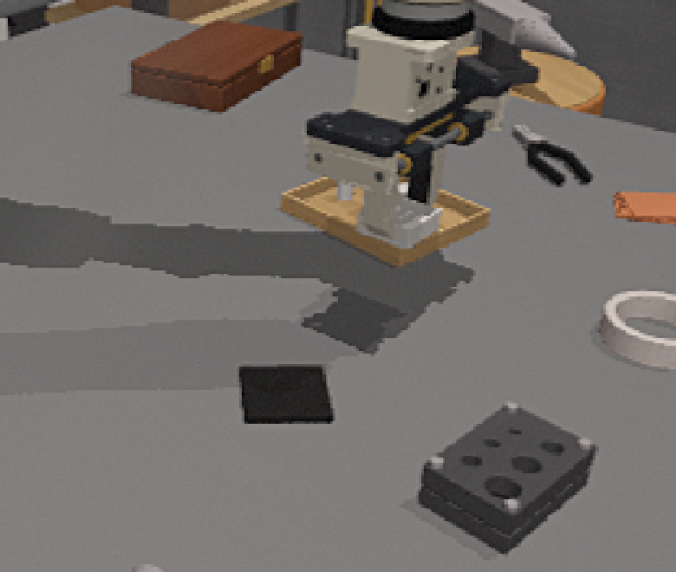

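The block is held level between the jaws, at (408,225) in the crop, with the opening at 49.9 mm.

Emit:
move_arm:
  dp:
    - [-0.0012,-0.0178,0]
    - [-0.0012,-0.0178,0]
    - [-0.0012,-0.0178,0]
    - [-0.0012,-0.0178,0]
    - [-0.0012,-0.0178,0]
    - [-0.0012,-0.0178,0]
    - [-0.0012,-0.0178,0]
    - [-0.0012,-0.0178,0]
    - [0,0,0]
    - [0,0,0]
    - [0,0,0]
  rotation:
    - [0,0,-5.75]
    - [0,0,-5.75]
    - [0,0,-5.75]
    - [0,0,-5.75]
    - [0,0,-5.75]
    - [0,0,-5.75]
    - [0,0,-5.75]
    - [0,0,-5.75]
    - [0,0,0]
    - [0,0,0]
    - [0,0,0]
  gripper: [0.04,0.04,0.04,0.04,0.04,0.04,0.04,0.04,0.04,0.04,0.04]

```text
clock: 29.15
eef_pos: [0.6301, 0.0241, 0.1709]
eef_rot: [-0.001, 0.931, 0.366, -0.0]
ft_force: [-0.8, -0.6, -3.9]
grip_width: 0.545
```

```bash
python3 st.py .63 .0225 .0785 42.8
```

```text
t 29.15 pos [0.6301 0.0241 0.1709] yaw 43.0 tilt 0.09 grip mm 50.0 F [-0.8 -0.6 -3.9] q [ 0.25  0.63 -0.58  1.65  0.4   0.97  0.29]
d [-0.0001 -0.0016 -0.0924] dyaw -0.2 n 3 per row [-0.     -0.0005 -0.0308] -0.06
```

Emit:
move_arm:
  dp:
    - [0,-0.0015,-0.03]
    - [0,0,-0.03]
    - [0,0,-0.02]
    - [0,0,-0.008]
    - [0,0,-0.002]
    - [0,0,0]
    - [0,0,0]
    - [0,0,0]
  rotation:
    - [0,0,0]
    - [0,0,0]
    - [0,0,0]
    - [0,0,0]
    - [0,0,0]
    - [0,0,0]
    - [0,0,0]
    - [0,0,0]
  gripper: [0.04,0.04,0.04,0.04,0.04,0.04,0.04,0.04]

```text
clock: 29.95
eef_pos: [0.6312, 0.0216, 0.0827]
eef_rot: [0.0, 0.931, 0.365, 0.001]
ft_force: [-0.1, -0.2, -3.1]
grip_width: 0.54
```

```bash
python3 st.py
```

```text
t 29.95 pos [0.6312 0.0216 0.0827] yaw 42.8 tilt 0.10 grip mm 49.6 F [-0.1 -0.2 -3.1] q [ 0.22  0.74 -0.52  1.72  0.48  0.82  0.23]
```

Still carrying its weight (-3.1 N), so I'll lower it a few mm more.

Emit:
move_arm:
  dp:
    - [0,0,-0.0015]
    - [0,0,-0.001]
    - [0,0,-0.001]
    - [0,0,0]
    - [0,0,0]
  rotation:
    - [0,0,0]
    - [0,0,0]
    - [0,0,0]
    - [0,0,0]
    - [0,0,0]
  gripper: [0.04,0.04,0.04,0.04,0.04]

```text
clock: 30.45
eef_pos: [0.631, 0.0215, 0.0804]
eef_rot: [0.001, 0.931, 0.365, 0.001]
ft_force: [-7.1, -1.8, 17.1]
grip_width: 0.54
```

```bash
python3 st.py
```

```text
t 30.45 pos [0.631  0.0215 0.0804] yaw 42.8 tilt 0.10 grip mm 49.6 F [-7.1 -1.8 17.1] q [ 0.22  0.74 -0.52  1.72  0.48  0.81  0.22]
```

In contact with the pad (17 N). I'll release and back away.

Emit:
move_arm:
  dp:
    - [0,0,0.001]
    - [0,0,0]
    - [0,0,0]
    - [0,0,0]
    - [0,0,0]
    - [0,0,0]
    - [0,0,0.02]
    - [0,0,0.035]
    - [0,0,0.04]
    - [0,0,0.03]
    - [-0.04,-0.02,0.03]
    - [-0.04,-0.02,0.03]
    - [-0.04,-0.02,0]
    - [-0.04,-0.02,0]
    - [-0.02,-0.04,0]
    - [-0.02,-0.04,0]
    - [0,-0.04,0]
    - [0,-0.04,0]
    - [0,0,0]
    - [0,0,0]
  rotation:
    - [0,0,0]
    - [0,0,0]
    - [0,0,0]
    - [0,0,0]
    - [0,0,0]
    - [0,0,0]
    - [0,0,0]
    - [0,0,0]
    - [0,0,0]
    - [0,0,0]
    - [0,0,0]
    - [0,0,0]
    - [0,0,0]
    - [0,0,0]
    - [0,0,0]
    - [0,0,0]
    - [0,0,0]
    - [0,0,0]
    - [0,0,0]
    - [0,0,0]
  gripper: [0.04,0.04,0.08,0.08,0.08,0.08,0.08,0.08,0.08,0.08,0.08,0.08,0.08,0.08,0.08,0.08,0.08,0.08,0.08,0.08]

```text
clock: 32.45
eef_pos: [0.4361, -0.2163, 0.2596]
eef_rot: [-0.0, 0.931, 0.364, 0.0]
ft_force: [0.1, 0.7, -0.1]
grip_width: 0.872
```

```bash
python3 - <<'E'
import sys;sys.path.insert(0,'.')
from h import *
a=camera("top")[:,:,::-1];cv2.imwrite("pics/t5.png",a)
l=cv2.resize(a[130:230,115:215],(400,400),interpolation=3);r=cv2.resize(a[85:185,260:360],(400,400),interpolation=3)
cv2.imwrite("pics/t5c.png",cv2.hconcat([l,r]))
cv2.imwrite("pics/s5.png",camera("scene")[:,:,::-1])
E
python3 st.py
```

```text
t 32.55 pos [ 0.4365 -0.2145  0.2598] yaw 42.9 tilt 0.04 grip mm 79.9 F [ 0.1 -0.2  0.2] q [ 0.84  0.31 -0.61  1.91  0.21  0.99  0.88]
```

View pics/t5c.png

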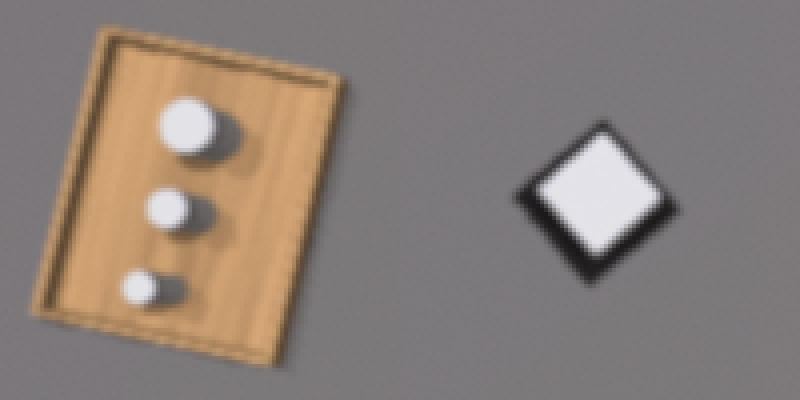

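View pics/s5.png

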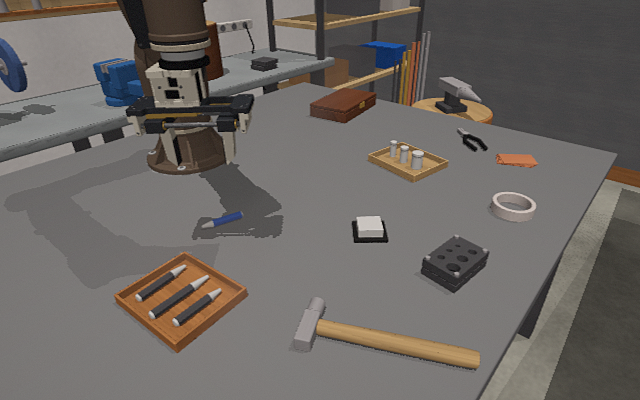

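View pics/t5.png

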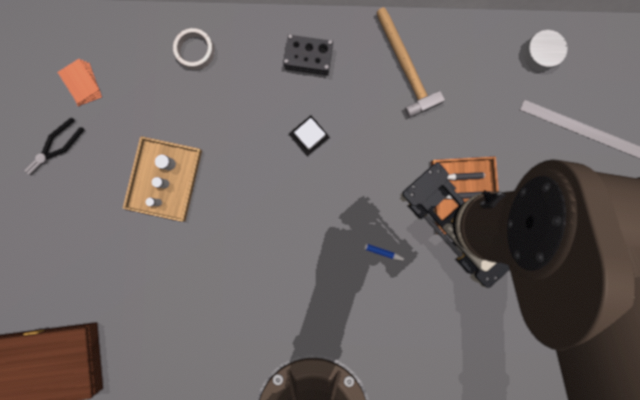

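The block sits on the pad and looks shifted upward in the crop, some of which is parallax. I'll measure the offset.

```bash
python3 - <<'E'
import sys;sys.path.insert(0,'.')
from h import *
f=lambda u,v:((u-400+.5)/4-.5+260,(v+.5)/4-.5+85)
B=np.array([unproj("top",*f(*p),.027) for p in [(603,133),(663,192),(600,256),(534,190)]])
Pd=np.array([unproj("top",*f(*p),.008) for p in [(603,120),(681,209),(590,284),(515,197)]])
print(B.mean(0),Pd.mean(0),(B.mean(0)-Pd.mean(0))[:2]*1e3)
for X in(B,Pd):
    for i in range(4):
        d=X[(i+1)%4]-X[i];print(round(1e3*np.linalg.norm(d),1),round(np.degrees(np.arctan2(d[1],d[0]))%90,1))
b=cv2.imread("pics/s5.png");c=cv2.resize(b[205:250,340:400],None,fx=12,fy=12,interpolation=3);cv2.imwrite("pics/s5b.png",c)
c=cv2.resize(b[245:350,110:255],None,fx=5,fy=5,interpolation=3);cv2.imwrite("pics/s5s.png",c)
E
```

```text
[0.63167778 0.02056745 0.027     ] [0.63026972 0.02255248 0.008     ] [ 1.40806528 -1.98503278]
48.1 46.5
51.2 47.2
53.2 46.2
51.1 41.4
69.3 42.3
68.6 41.2
67.0 42.0
68.3 43.1
```

View pics/s5b.png

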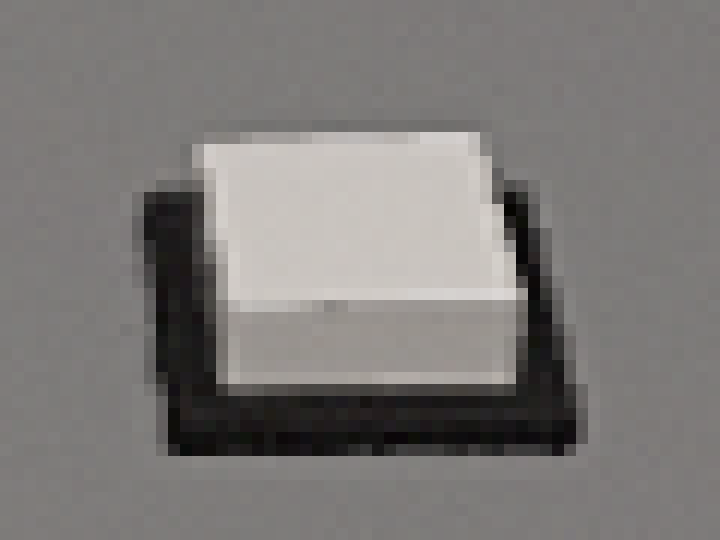

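View pics/s5s.png

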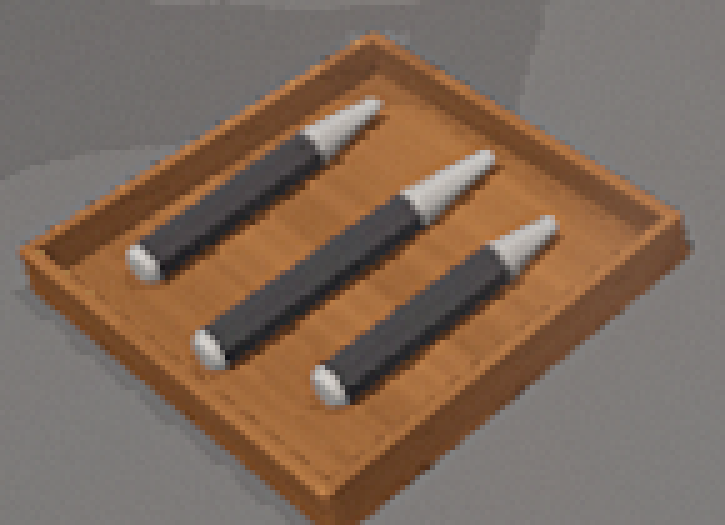

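The block is about 2.4 mm off centre and about 3° off square, within limits. The three stamps lie flat on the floor, clear of the walls and of each other. I'm handing the job in.

```bash
python3 -c "
from plant import *
print(job_done())"
```

```text
the job is handed in; nothing more can be done
None
```

All five loose things are put away, and I handed the job in at about 33 s of the 136 s allowed. No verdict was reported.

- **Stamps:** The last close-up shows both lying flat beside the stored stamp. All three tips point the same way and are clear of the walls. I put the short one about 42 mm to the tray's +x side and the long one near the middle. The blue stamp was left alone.
- **Punches:** In the last pictures the wide and slim punches stand upright in a row with the stored punch. The stored punch appeared at the same pixel before and after.
- **Stored stamp:** It showed at the same pixels after both stamps were placed. In the final top view the arm covers it, so the last check was from the side camera, where it looks in place.
- **Block:** It lies flat on the pad, measured from the top view at about 2.4 mm off centre (limit 10 mm) and about 3° off square (limit 14°). The four edge readings for the angle scattered by a few degrees.
- **Forces:** The highest wrist-force reading I saw was about 19 N, when the block met the pad. I only saw readings at the end of each move.

The gripper was empty and about 0.26 m up at hand-in, touching nothing.

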